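# Shield a weighed sample with a hovering cover

### The arm

A 7-joint arm with a two-finger parallel gripper is mounted at the origin on the work surface. World frame = base frame: x ahead of the robot, y to its left, z up, the work surface at z = 0. Lengths are in mm, angles in rad, forces in N, time in s.
With the tool pointing down it reaches from about 400 to 900 mm from the base axis. Payload 5.6 kg.
Tool frame: the origin (TCP) lies midway between the tips of the shut fingers; the grasp point (between the pads) lies 19 mm behind it; z points along the fingers, y is the line along which they close (so a half turn about z gives the same grasp; the last joint's range is limited). The gripper opens to 92 mm and grips with 3 to 60 N. Pads are 20 mm wide; open, the fingers measure 128 mm over their backs; the gripper's body (75 mm by 189 mm) begins 69 mm behind the grasp point.
Start: joints at [1.297, 0.468, -0.012, 1.603, 0.006, 1.071, -0.056], TCP at [148.649, -632.782, 214.592] pointing down, gripper open.
Joint ranges: [-2.53, 2.53], [-0.31, 2.02], [-1.57, 1.55], [0.28, 2.44], [-1.29, 4.43], [0.15, 1.84], [-2.92, 2.92]. Speed limits (rad/s): [2.57, 2.57, 3.14, 3.14, 3.14, 3.14, 3.14].

### API

Orientations are given as a rotation vector (axis times angle).
In Python, from cell import robot, grip, kin, viewer gives the robot as it stands. Calls block until the motion is done:
- robot.movep(position, orientation): joint-space move of the TCP to a pose.
- robot.servo_line(position, feed=150, rotation=None): straight line of the TCP; rotation=None keeps the orientation; feed is the mean speed in mm/s.
- robot.goto_joints(angles): joint-space move.
- grip(opening, newtons=None): opening from 0.0 (shut) to 1.0 (fully open); newtons is the grip in N (None keeps the last); returns when the fingers have stopped.
- robot.hold(seconds).
- kin.ik(position, orientation): joint angles nearest the present ones, or None.
- robot.observe(): the state.
- viewer.read_camera(name): name is "scene" or "top" or "wrist"; returns the picture (384x512x3 uint8, red, green, blue); there is no depth.
- viewer.camera_info(name): a dict with "camera_matrix" (3x3 intrinsics, pixels), "R" (3x3) and "t" (3): a world point X has camera coordinates R X + t. Camera axes: x right, y down, z forward; pixel columns grow to the right and rows downward; lengths in mm; the calibration is good to about 2 mm. The wrist camera is an equidistant fisheye: a pixel r from the principal point sees the ray r / f radians off the axis. A picture is of the moment at which its call begins: read the wrist's pose just before it. camera_info takes no time and is no camera call; for the wrist camera it gives the pose at the moment of the call.
A pose or a line that the arm cannot do raises robot.IKError and nothing moves.
- robot.job_done(): hands the job in; it is judged then, once.
Trained networks look in the newest picture that a camera, given by its name, has taken for a name from the list of things; names that differ only in an ending like _2 or _b are one class to them, and where a whole thing is asked for, a point or a joint stands for the part that bears it (a point fixed in the world has none). Each returns a list of dicts, best first, with "confidence" (0 to 1); they miss things now and then, are a little off and sometimes report something else, mostly with a low value. They report only what shows in the picture. A call takes as long as a camera call. They do not tell look-alikes from the thing itself.
- viewer.silhouettes(name, camera): "mask" (384x512 bool, what is visible of it).
- viewer.pinpoint(name, camera): "at" ([x, y, z] in mm, in the coordinates of the camera as it stood for that picture, good to about 4 mm: a listed point, or the origin of a listed thing).
The state is a dict: "t": time; "joints": joint angles; "joint_velocities": joint speeds; "joint_torque": joint torques, N m; "tcp_pos": TCP position; "tcp_rot": TCP orientation; "contact_force": force on the tool from outside, world axes, zero at the start; "wrist_torque": the same for the moment, N m; "grip_width": opening from 0.0 (shut) to 1.0 (fully open); "grip_force": force on a finger pad.
Only numpy, scipy, OpenCV 4.12 (cv2) and the standard library are available. Lean on these libraries where they do the work, as an engineer would, in place of code of your own. Each camera call takes 0.05 s, during which the arm holds its last target. There are 200 camera calls.

### The job

Lower the small pear gently into the white beaker that stands on the balance and let go of it there, without dropping it in. Then take the cover that is wide enough for the beaker by its knob, carry it over the tube rack and hold it level and centred about one centimetre above the beaker's rim, never touching the beaker with it so that the weighing is not disturbed. Finish while still holding the cover there, with the beaker still in its place on the pan and the rack, the bottle and the smaller cover left where they are.

Things in the scene. Friction and masses are not known exactly. Their poses are not given: they have to be found in the camera images.
- pear: Small pear, the only fruit, about 110 g, standing upright on an upturned glass dish: round belly 52 mm in diameter (widest 24 mm above its underside), 73 mm tall, with a straight neck 25 mm in diameter from 54 to 66 mm above its underside, which is the place to grip it (below the neck it flares out). Origin at the centre of its underside, z up its axis.
- pear_neck (a point): Middle of the pear's neck, on its axis, 60 mm above its underside.
- pear_mid (a point): Middle of the pear's belly, on its axis, 26 mm above its underside.
- dish: Upturned shallow glass dish that does not move, a disc 64 mm in diameter and 12 mm tall; the pear stands on it. Origin at the centre of its underside, on the bench.
- balance: White laboratory balance that does not move, 220 mm (its x) by 190 mm (its y); its housing is 50 mm tall. Origin at the centre of its underside, on the bench.
- pan (a point): Centre of the top face of the balance's round steel pan (136 mm in diameter), 64 mm above the bench.
- beaker: White plastic low beaker, loose (about 300 g), standing on the pan: straight round wall, 116 mm outside and 108 mm inside diameter, 85 mm tall, wall 4 mm, floor 5 mm thick, no spout. A gripper opened wider than the mouth cannot go in. Origin at the centre of its underside, z up.
- beaker_rim (a point): Centre of the beaker's mouth, at the height of the rim, 85 mm above its underside.
- wide_cover: The wide cover, the one that spans the beaker: flat steel disc 124 mm in diameter and 6 mm thick, lying on the bench, with an upright black round knob at its centre, 24 mm in diameter, from 6 to 42 mm above the disc's underside; about 140 g. Origin at the centre of its underside, z up.
- small_cover: The smaller cover, not to be moved: same shape and same knob, but its disc is only 88 mm in diameter. Origin at the centre of its underside.
- rack: Grey rack with a row of six capped clear tubes, loose, 200 mm along its x, 50 mm wide, 138 mm tall to the caps, standing between the covers and the balance. Origin at the centre of its underside.
- bottle: Closed reagent bottle, loose, 56 mm in diameter and 110 mm tall. Origin at the centre of its underside.
Things that resemble listed ones, but are neither listed nor needed, are in the scene too. What is shaped like the rack but red or yellow is not meant.

How it is judged (in metres and radians):
On the way, in this order (a step that is already met when the one before it is completed fails the run):
1. the pear lies in the beaker, let go and at rest (horizontal distance between pear_mid and beaker_rim below 0.046 m and z of pear_mid in the frame of beaker between 0.01 and 0.05 m and contact force between pear and the fingers below 0.05 N and horizontal distance between beaker and pan below 0.03 m and angle between beaker's own z axis and vertical below 0.06 rad and z of beaker in the frame of pan between -0.004 and 0.006 m and linear speed of pear below 0.03 m/s), for 0.2 s.
2. the wide cover, in the fingers, is lifted higher than the tubes of the rack (height (world z) of wide_cover above 0.142 m and contact force between wide_cover and the fingers above 0.5 N), for 0.1 s.
At the end, for the whole second after the job is handed in: Fingers hold the wide cover still, 3 to 20 mm above the rim, within 9 mm of centre, level within 0.08 rad, touching nothing else; the released pear is in the beaker; the beaker is upright on the pan within 30 mm of its centre, untouched; rack, bottle, small cover within 15 mm of their start (horizontal distance between pear_mid and beaker_rim below 0.046 m and z of pear_mid in the frame of beaker between 0.01 and 0.05 m and contact force between each of pear, beaker and the fingers below 0.05 N and horizontal distance between beaker and pan below 0.03 m and angle between beaker's own z axis and vertical below 0.06 rad and z of beaker in the frame of pan between -0.004 and 0.006 m and z of wide_cover in the frame of beaker_rim between 0.003 and 0.02 m and horizontal distance between wide_cover and beaker_rim below 0.009 m and angle between wide_cover's own z axis and vertical below 0.08 rad and contact force between wide_cover and the fingers above 0.5 N and contact force between wide_cover and beaker below 0.02 N and contact force between wide_cover and pear below 0.02 N and contact force between wide_cover and balance below 0.02 N and contact force between wide_cover and rack below 0.02 N and contact force between beaker and the arm below 0.05 N and linear speed of each of wide_cover, beaker below 0.015 m/s and distance of each of rack, bottle, small_cover from where it was at the start of the episode below 0.015 m); the arm keeps its last pose, push and grip.
It fails at once if the pear is pressed or struck against the beaker with more than 30 N (contact force between pear and beaker above 30 N).
It fails at once if the pear is dropped into the beaker: it falls free there at more than 0.6 m/s, as from 2 cm (horizontal distance between pear_mid and beaker_rim below 0.054 m and z of pear_mid in the frame of beaker_rim below 0.08 m and contact force between pear and the fingers below 0.05 N and linear speed of pear above 0.6 m/s).
It fails at once if the cover touches the beaker (contact force between wide_cover and beaker above 0.2 N).
It fails at once if the beaker is shifted by more than 15 mm (distance of beaker from where it was at the start of the episode above 0.015 m).
It fails at once if the rack, the bottle or the smaller cover is shifted by more than 15 mm (distance of any of rack, bottle, small_cover from where it was at the start of the episode above 0.015 m).
It also fails if it takes over 64 s, if anything falls off the work surface, if the arm or the gripper's body presses on something with over 40 N, if the wrist force passes 120 N, or if a joint passes its speed limit or range.

## Working session

There is one attempt and no reset: what is moved stays moved. The work goes in short steps, each a Python script; the robot and the scene stay as the last script left them, time stands still between calls to the robot, and variables do not carry over. Pictures are saved under pics/ and viewed, at most 10 in all, crops included, and the job is handed in when it is done.

```bash
mkdir -p pics; ls
cat > h.py <<'E'
import numpy as np, cv2
from cell import robot, grip, kin, viewer
NAMES=["pear","pear_neck","pan","beaker","beaker_rim","wide_cover","small_cover","rack","bottle","dish","balance"]
def shot(cam,fn=None):
    info=viewer.camera_info(cam); im=viewer.read_camera(cam)
    if fn: cv2.imwrite(fn,im[:,:,::-1])
    return im,info
def world(at,info):
    return np.array(info["R"]).T@(np.array(at)-np.array(info["t"]))
def pix(X,info):
    K=np.array(info["camera_matrix"]); c=np.array(info["R"])@X+info["t"]; p=K@c; return p[:2]/p[2]
E
python3 - <<'E'
from h import *
a,_=shot("scene"); b,_=shot("top")
cv2.imwrite("pics/a.png",np.vstack([a,b])[:,:,::-1][:, :]) 
cv2.imwrite("pics/a.png",cv2.resize(np.hstack([a,b]),(800,300))[:,:,::-1])
cv2.imwrite("pics/s.png",cv2.resize(a,(800,600))[:,:,::-1]);cv2.imwrite("pics/t.png",cv2.resize(b,(800,600))[:,:,::-1])
for cam in("scene","top"):
    info=viewer.camera_info(cam)
    for n in NAMES:
        for d in viewer.pinpoint(n,cam)[:5]:
            w=world(d["at"],info); print(cam,n,round(d["confidence"],2),w.round(),pix(w,info).round())
print(robot.observe()["t"])
E
```

```text
pics
scene pear 0.63 [ 434. -167.   10.] [193. 213.]
scene pear_neck 0.79 [ 435. -161.   73.] [193. 196.]
scene pear_neck 0.74 [556. 222.  68.] [346. 189.]
scene pan 0.62 [553. 224.  66.] [346. 189.]
scene pan 0.21 [781. -13.   0.] [302. 302.]
scene beaker 0.72 [549. 234.  60.] [348. 188.]
scene beaker_rim 0.78 [553. 235. 156.] [355. 162.]
scene wide_cover 0.88 [ 611. -173.    6.] [211. 265.]
scene small_cover 0.91 [ 548. -370.   -2.] [126. 272.]
scene rack 0.97 [493.   3.   2.] [259. 212.]
scene rack 0.64 [ 239. -261.    6.] [142. 176.]
scene rack 0.61 [803. 185.   0.] [381. 282.]
scene bottle 0.83 [781. -13.   1.] [302. 302.]
scene dish 0.65 [ 614. -172.    3.] [212. 267.]
scene dish 0.64 [ 433. -162.    1.] [194. 214.]
scene dish 0.61 [554. 230. 153.] [354. 164.]
scene balance 0.92 [527. 229.   0.] [339. 199.]
scene balance 0.61 [ 433. -163.   15.] [194. 211.]
top pear 0.54 [ 428. -161.   12.] [307. 236.]
top pear 0.16 [526. 231.  -1.] [148. 195.]
top pear_neck 0.93 [ 430. -156.   70.] [307. 234.]
top beaker 0.89 [549. 234.  67.] [140. 181.]
top beaker 0.2 [ 430. -160.    0.] [306. 236.]
top beaker_rim 0.58 [550. 234. 148.] [130. 174.]
top wide_cover 0.57 [ 611. -171.    3.] [310. 163.]
top wide_cover 0.21 [ 432. -159.   72.] [309. 233.]
top small_cover 0.81 [ 550. -364.   -1.] [388. 188.]
top small_cover 0.62 [546. 233.  67.] [140. 183.]
top rack 0.86 [803. 187.   4.] [170.  89.]
top rack 0.78 [ 230. -256.   -4.] [347. 321.]
top rack 0.63 [493.   6.   2.] [238. 209.]
top bottle 0.9 [777. -11.   3.] [247.  99.]
top dish 0.48 [775.  -9.   4.] [246. 100.]
top dish 0.47 [ 436. -160.    0.] [306. 234.]
top balance 0.63 [525. 230.  -1.] [148. 196.]
1.2
```

View pics/s.png

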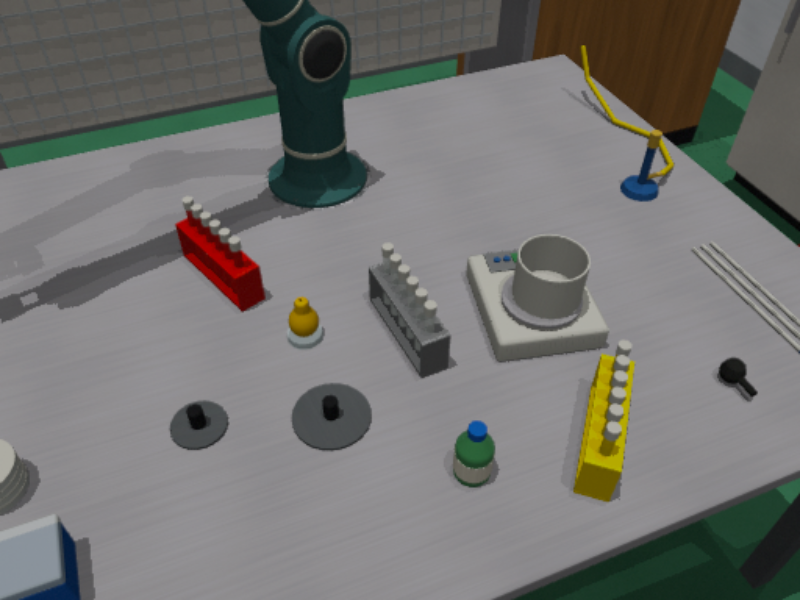

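View pics/t.png

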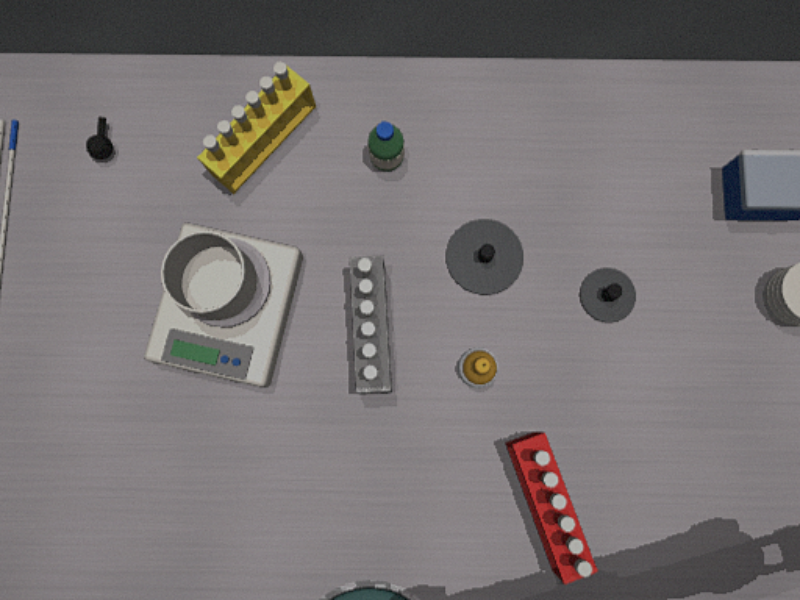

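The scene view is in 800x600 pixels, and the top view agrees with it.
- **Pear:** the only fruit, on its dish at (303,320). The second "pear_neck" report is the beaker at (346,189) in raw pixels, so I reject it.
- **Covers:** wide cover at (331,415), about 78 px across. Small cover at (198,424), about 56 px, rejected.
- **Racks:** grey rack at (408,310). Red (220,260) and yellow (605,420) are decoys.
- **Beaker:** on the balance at (550,275). The bottle is at (474,455).

Next I plan the reach and take close wrist views.

```bash
cat >> h.py <<'E'
from scipy.spatial.transform import Rotation as Rn
def down(yaw): return (Rn.from_euler('z',yaw)*Rn.from_rotvec([np.pi,0,0])).as_rotvec()
def look(names,cam,store):
    """append world rays + network estimate per name from a new picture"""
    im,info=shot(cam); R=np.array(info["R"]); c=-R.T@np.array(info["t"])
    for n in names:
        for d in viewer.pinpoint(n,cam)[:3]:
            if d["confidence"]>.4:
                a=np.array(d["at"]); store.setdefault(n,[]).append((c,R.T@a/np.linalg.norm(a),world(a,info)))
    return im,info
def tri(rays,near,tol=40):
    r=[(c,u) for c,u,w in rays if np.linalg.norm((w-near)[:2])<tol]
    M=[np.eye(3)-np.outer(u,u) for c,u in r]
    X=np.linalg.solve(sum(M),sum(m@c for m,(c,u) in zip(M,r)))
    return X,[round(float(np.linalg.norm(m@(X-c))),1) for m,(c,u) in zip(M,r)]
E
python3 - <<'E'
from h import *
o=robot.observe(); print(o["tcp_rot"],o["tcp_pos"]); 
i=viewer.camera_info("wrist"); print(i["camera_matrix"], -np.array(i["R"]).T@i["t"], np.array(i["R"])[2], [k for k in i])
for y in np.arange(-180,180,30):
    r=down(np.radians(y)); print(y,[None if (q:=kin.ik(p,r)) is None else q[[0,6]].round(2) if hasattr(q,'round') else (round(q[0],2),round(q[6],2)) for p in ([432,-159,53],[432,-159,260],[611,-172,11],[611,-172,260],[550,234,111],[550,234,260],[550,234,171])])
E
```

```text
[-3.12069811e+00 -3.61727103e-01  6.61420712e-05] [ 148.68675722 -632.74834035  214.59757861]
[[297.31863964   0.         253.7793825 ]
 [  0.         297.31863964 194.63489029]
 [  0.           0.           1.        ]] [ 227.11943522 -614.50768694  383.09239308] [-0.2771163  -0.06490481 -0.95864171] ['camera_matrix', 'R', 't']
-180 [array([0.84, 1.38]), array([0.99, 1.73]), array([0.68, 1.3 ]), array([0.75, 1.5 ]), array([0.28, 0.48]), array([0.27, 0.71]), array([0.27, 0.59])]
-150 [array([1.26, 1.43]), array([1.37, 2.03]), array([1.01, 1.48]), array([1.01, 1.73]), array([0.3 , 0.99]), array([0.31, 1.19]), array([0.3 , 1.08])]
-120 [array([1.26, 1.95]), array([1.37, 2.56]), array([1.01, 2.  ]), array([1.01, 2.26]), array([0.38, 1.39]), array([0.39, 1.59]), array([0.38, 1.47])]
-90 [array([ 0.21, -2.81]), array([ 0.45, -2.88]), array([ 0.09, -2.78]), array([-0.61, -2.29]), array([0.38, 1.91]), array([0.39, 2.11]), array([0.38, 1.99])]
-60 [array([ 0.31, -2.36]), array([ 0.51, -2.37]), array([ 0.19, -2.36]), array([ 0.31, -2.44]), array([-1.1 , -2.54]), array([-1.26, -2.62]), array([
[... 450 characters left out ...]
0.09, -1.93]), array([ 0.25, -1.89]), array([ 0.14, -1.89])]
60 [array([ 0.63, -0.54]), array([ 0.76, -0.31]), array([ 0.54, -0.65]), array([ 0.59, -0.49]), array([ 0.21, -1.52]), array([ 0.22, -1.34]), array([ 0.25, -1.48])]
90 [array([ 0.7 , -0.07]), array([0.82, 0.2 ]), array([ 0.61, -0.2 ]), array([ 0.66, -0.01]), array([ 0.3 , -1.11]), array([ 0.24, -0.83]), array([ 0.24, -0.95])]
120 [array([0.76, 0.4 ]), array([0.87, 0.71]), array([0.67, 0.27]), array([0.74, 0.47]), array([ 0.29, -0.57]), array([ 0.25, -0.32]), array([ 0.26, -0.44])]
150 [array([0.77, 0.91]), array([0.95, 1.22]), array([0.69, 0.77]), array([0.71, 1.01]), array([ 0.28, -0.04]), array([0.26, 0.19]), array([0.27, 0.07])]
```

```bash
cat > m.py <<'E'
from h import *
import pickle
S={}
for cam in("scene","top"): look(NAMES,cam,S)
r=down(np.radians(120))
P=["wide_cover","small_cover"]; B=["beaker","beaker_rim","pan"]; Q=["pear","pear_neck"]
ims=[]
for p,n,s in [([600,-230,270],P,0),([610,-130,270],P,1),([560,150,300],B,0),([530,250,300],B,1),([430,-90,270],Q,0),([420,-180,270],Q,1)]:
    robot.movep(p,r) if not ims else robot.servo_line(p,300) if n is Q and s==0 or s else robot.movep(p,r)
    robot.hold(.2); ims.append(look(n,"wrist",S)[0])
pickle.dump((S,ims),open("S.pkl","wb"))
near=dict(pear=(432,-159,12),pear_neck=(432,-159,72),beaker=(549,234,64),beaker_rim=(551,234,149),wide_cover=(611,-172,0),small_cover=(549,-367,0),pan=(549,234,64),rack=(493,5,0),bottle=(779,-12,0))
for k,v in near.items():
    try:
        X,e=tri(S[k],np.array(v)); print(k,X.round(1),e,[w.round().tolist() for c,u,w in S[k] if np.linalg.norm((w-v)[:2])<40])
    except Exception as ex: print(k,ex)
a=np.vstack([np.hstack(ims[:3]),np.hstack(ims[3:])]); cv2.imwrite("pics/w.png",cv2.resize(a,(800,400),interpolation=cv2.INTER_AREA)[:,:,::-1])
print(robot.observe()["t"],robot.observe()["tcp_pos"])
E
python3 m.py
```

```text
pear [ 430.8 -159.5    8.3] [4.3, 0.9, 4.1, 1.3] [[434.0, -164.0, 15.0], [430.0, -160.0, 13.0], [433.0, -156.0, 9.0], [430.0, -158.0, 8.0]]
pear_neck [ 432.2 -160.3   72.1] [1.8, 3.5, 1.1, 2.1] [[433.0, -162.0, 74.0], [432.0, -157.0, 69.0], [433.0, -161.0, 70.0], [432.0, -162.0, 72.0]]
beaker [551.7 234.8  64.6] [3.0, 5.7, 3.4, 4.5] [[549.0, 233.0, 64.0], [546.0, 235.0, 65.0], [555.0, 235.0, 66.0], [556.0, 237.0, 66.0]]
beaker_rim [552.  233.2 146.6] [3.7, 1.5, 2.3] [[548.0, 234.0, 146.0], [553.0, 233.0, 147.0], [554.0, 234.0, 149.0]]
wide_cover [ 609.9 -171.1    4.5] [0.9, 2.5, 1.7, 1.7] [[611.0, -171.0, 5.0], [612.0, -170.0, 4.0], [609.0, -172.0, 0.0], [609.0, -174.0, -2.0]]
small_cover [ 547.9 -369.5   -6.3] [0.5, 1.2, 1.3] [[551.0, -370.0, -3.0], [548.0, -367.0, -0.0], [547.0, -368.0, -3.0]]
pan [1267.2 -340.2  938.7] [0.0] [[556.0, 226.0, 66.0]]
rack [490.5   3.4   1.2] [1.9, 1.9] [[491.0, 1.0, 2.0], [491.0, 5.0, 0.0]]
bottle [775.8 -11.6   0.8] [1.0, 1.0] [[775.0, -12.0, 0.0], [776.0, -11.0, 1.0]]
10.6417 [ 420.1798604  -179.21720777  270.09750477]
```

View pics/w.png

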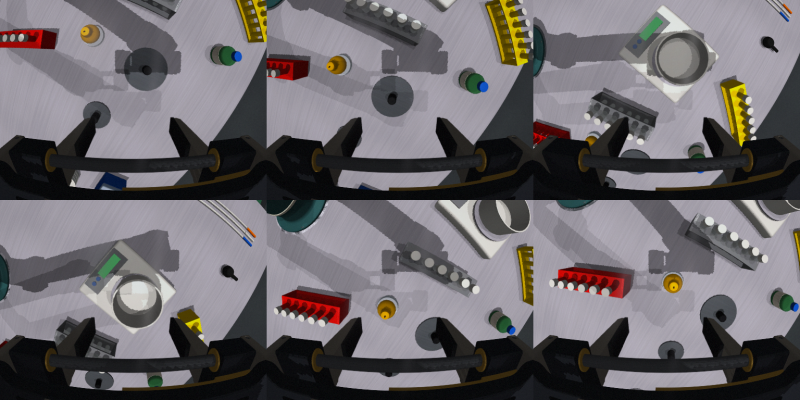

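Wrist montage: the pear is at (672,283) in panel 6. The wide cover is at (147,68) in panel 1, with the smaller disc at (97,113). The beaker is at (680,60) in panel 3. Triangulated heights are neck 72, rim 147, and covers about 0, all matching the text. I'll refine the beaker and cover with silhouette fits and check one crop.

```bash
cat > fit.py <<'E'
from h import *
from scipy.optimize import minimize
th=np.linspace(0,2*np.pi,60)
def fitcyl(name,x0,rad,h,cams=("scene","top")):
    D=[]
    for c in cams:
        _,info=shot(c)
        m=[d for d in viewer.silhouettes(name,c)]
        p=pix(np.array(x0)+[0,0,h/2],info)
        m=[d["mask"] for d in m if d["confidence"]>.3 and np.hypot(*(np.argwhere(d["mask"]).mean(0)[::-1]-p))<25]
        if m: D.append((c,m[0],info))
    out=[]
    def cost(X,D):
        s=0
        for c,m,info in D:
            pts=np.array([pix(np.array([X[0]+rad*np.cos(t),X[1]+rad*np.sin(t),X[2]+z]),info) for z in(0,h) for t in th],np.float32)
            big=np.zeros((384*4,512*4),np.uint8); cv2.fillConvexPoly(big,cv2.convexHull(((pts+.5)*4*16).astype(np.int32)),1,shift=4)
            a=cv2.resize(big.astype(np.float32),(512,384),interpolation=cv2.INTER_AREA)
            s+=np.abs(a-m).sum()/m.sum()
        return s
    for d in [[x] for x in D]+[D]:
        f=lambda v:cost([v[0],v[1],x0[2]] if len(d)<2 else v,d)
        r=minimize(f,x0,method="Nelder-Mead",options=dict(initial_simplex=np.array(x0)+np.vstack([[0,0,0],8*np.eye(3)]),xatol=.2,maxiter=90))
        print(name,[e[0] for e in d],r.x.round(1),round(r.fun,3))
if __name__=="__main__":
    fitcyl("beaker",[551,234,64],58,85); fitcyl("wide_cover",[610,-172,0],62,6)
    import pickle
    S,ims=pickle.load(open("S.pkl","rb"))
    a=cv2.resize(ims[5][110:230,200:400],(400,240)); b=cv2.resize(ims[0][60:260,140:360],(400,364))[:240]
    b=cv2.resize(ims[0][60:260,130:400],(400,296))
    cv2.imwrite("pics/c.png",np.vstack([a,b])[:,:,::-1])
E
python3 fit.py
```

```text
beaker ['top'] [552.8 236.5  63.5] 0.026
beaker ['top'] [552.8 236.5  63.5] 0.026
wide_cover ['scene'] [ 611.1 -172.1    1.3] 0.037
wide_cover ['top'] [ 611.1 -168.8   -2.7] 0.288
wide_cover ['scene', 'top'] [ 610.3 -170.    -3. ] 0.354
```

View pics/c.png

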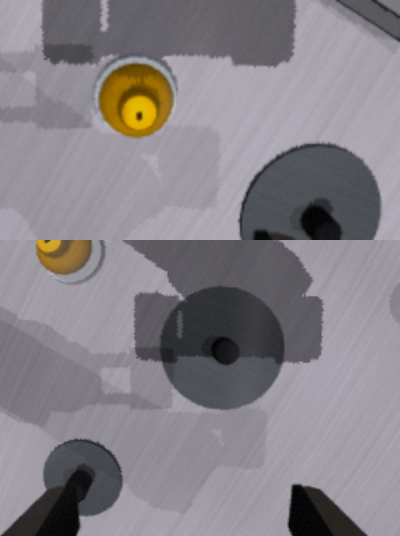

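The crop shows the pear on its glass dish at (137,100), and the larger disc with its knob at (223,348) next to the smaller one at (83,478). The choice is confirmed, so I grasp the pear.

Run:
```python
from h import *
robot.servo_line([432,-160,150],250); robot.servo_line([432,-160,53],80)
grip(0.0,12); o=robot.observe(); print(o["grip_width"]*92,o["grip_force"],o["contact_force"].round(1))
f0=o["contact_force"]
robot.servo_line([432,-160,120],100); o=robot.observe(); print(o["grip_width"]*92,o["grip_force"],o["contact_force"].round(1),o["t"])
robot.servo_line([432,-160,260],200); robot.hold(.1)
im,info=shot("wrist"); a,_=shot("scene")
cv2.imwrite("pics/g.png",np.hstack([im[150:],a[60:294]])[:,:,::-1][:, 180:940])
for d in viewer.pinpoint("pear_neck","scene")[:2]: print(d["confidence"],world(d["at"],viewer.camera_info("scene")))
```

```text
38.80834745249972 10.513627991604153 [-0.3 -0.4 -1.6]
38.83064025245933 10.43234960641712 [-0.1  0.8 -0.5] 14.7167
```

View pics/g.png

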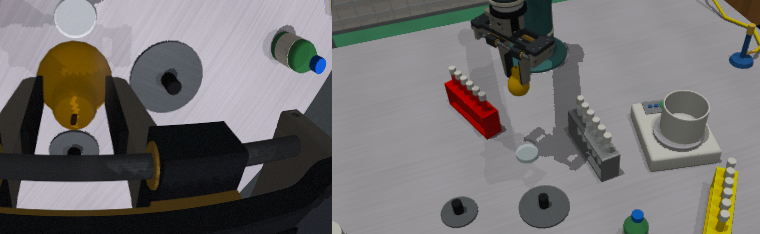

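The pear is held, belly at (75,75) below the tips, but the 38.8 mm opening means the fingertips pinch the flare and not the neck. I'll set it back on the dish and grip higher.

Run:
```python
from h import *
def st(l):
    o=robot.observe(); print(l,round(o["grip_width"]*92,1),round(o["grip_force"],1),o["contact_force"].round(2),o["tcp_pos"].round(1),round(o["t"],1))
st("held")
robot.servo_line([432,-160,60],200); st("60")
robot.servo_line([432,-160,53.5],25); st("down")
grip(0.75); st("open"); robot.hold(.3)
im,info=shot("wrist")
for d in viewer.pinpoint("pear_neck","wrist")[:1]: print("neck",d["confidence"],world(d["at"],info).round(1))
robot.servo_line([432,-160,66],40); grip(0.0,12); st("regrip")
robot.servo_line([432,-160,90],60); st("lift")
```

```text
held 39.4 10.4 [-1.19  0.24 -0.97] [ 431.6 -159.8  259. ] 15.8
60 39.2 10.4 [-0.26 -0.46 -0.92] [ 432.8 -160.2   60.8] 17.0
down 39.0 10.4 [ 0.1  -0.13 -0.47] [ 432.  -160.    53.6] 17.4
open 69.0 0.0 [-0.07 -0.61  0.13] [ 432.  -160.    53.5] 18.0
neck 0.68 [ 431.8 -161.8   70.5]
regrip 23.9 12.6 [-0.74 -0.88  0.82] [ 431.9 -160.    66. ] 19.6
lift 24.2 12.6 [-0.74  0.2  -0.07] [ 432.1 -160.2   90.3] 20.1
```

Now it is on the neck, at 24 mm. I carry it over and lower it into the beaker, watching the force.

Run:
```python
from h import *
def st(l):
    o=robot.observe(); print(l,round(o["grip_width"]*92,1),round(o["grip_force"],1),o["contact_force"].round(2),o["tcp_pos"].round(1),round(o["t"],1)); return o
B=[552,234.5]
robot.servo_line([432,-160,255],200); robot.servo_line(B+[255],220); robot.hold(.3); st("above")
robot.servo_line(B+[160],120); robot.servo_line(B+[129],40); robot.hold(.3)
f0=robot.observe()["contact_force"][2]; print(f0)
z=129
while z>119:
    z-=1; robot.servo_line(B+[z],20); robot.hold(.1); f=robot.observe()["contact_force"][2]
    if abs(f-f0)>1.2: break
st("touch z=%d"%z)
a,_=shot("scene"); t,_=shot("top"); cv2.imwrite("pics/b.png",np.hstack([cv2.resize(a[100:250,260:460],(400,300)),cv2.resize(t[100:250,60:260],(400,300))])[:,:,::-1])
```

```text
above 23.9 12.6 [ 0.28  0.31 -1.78] [552.  234.1 255.1] 23.4
-1.6344369871159505
touch z=127 24.3 12.6 [ 0.12  0.48 -0.36] [552.  234.5 127. ] 26.3
```

View pics/b.png

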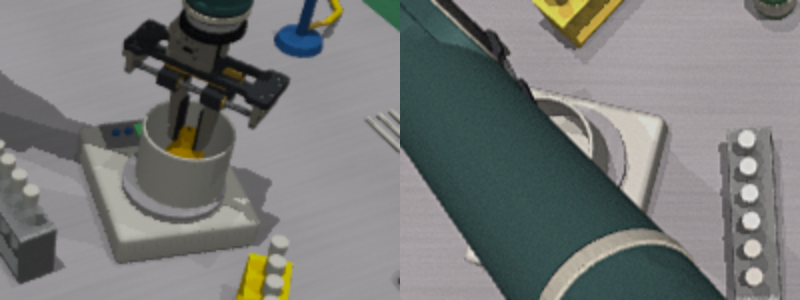

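The pear is inside the beaker mouth at (188,140), but that 1.3 N change is within the noise and sits 4 mm above the expected contact. I continue with averaged readings.

Run:
```python
from h import *
B=[552,234.5]
def fz():
    v=[]
    for _ in range(6): robot.hold(.03); v.append(robot.observe()["contact_force"][2])
    return np.mean(v)
f0=fz(); z=127; print(f0)
while z>119:
    z-=1; robot.servo_line(B+[z],20); f=fz(); print(z,round(f,2),end='; ')
    if f-f0>2.5: break
grip(0.5); robot.hold(.2)
o=robot.observe(); print("rel",o["grip_width"]*92,o["grip_force"],o["t"])
robot.servo_line(B+[200],100); robot.servo_line([520,200,290],200); robot.hold(.2)
im,info=shot("wrist"); cv2.imwrite("pics/p.png",im[:,:,::-1])
for n in("pear_neck","pear_mid","beaker_rim","beaker"):
    for d in viewer.pinpoint(n,"wrist")[:1]: print(n,d["confidence"],world(d["at"],info).round(1))
a,info=shot("scene")
for n in("pear_mid","beaker_rim"):
    for d in viewer.pinpoint(n,"scene")[:1]: print(n,d["confidence"],world(d["at"],info).round(1))
print(robot.observe()["t"])
```

```text
-1.392203110812641
126 -0.89; 125 -1.22; 124 -0.95; 123 -0.8; 122 5.83; rel 46.270594747427175 0.0 29.55
pear_neck 0.58 [557.  238.6  64.9]
pear_mid 0.97 [553.8 237.   94.3]
beaker_rim 0.59 [556.2 234.1 150. ]
beaker 0.83 [553.6 235.2  65.4]
pear_mid 0.46 [551.8 235.3  98.1]
beaker_rim 0.57 [552.7 231.7 151.2]
31.7417
```

View pics/p.png

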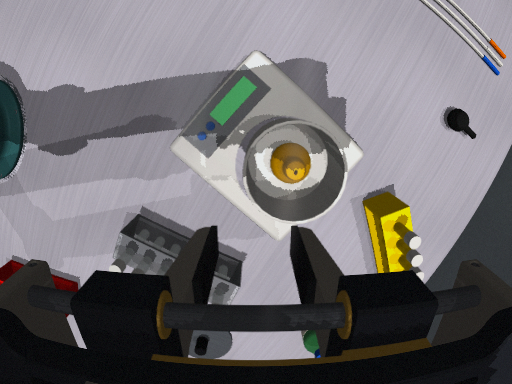

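The pear stands upright and centred in the beaker at (291,162), with pear_mid about 26 mm above the floor datum. The beaker has not moved. Now the cover.

Run:
```python
from h import *
def st(l):
    o=robot.observe(); print(l,round(o["grip_width"]*92,1),round(o["grip_force"],1),o["contact_force"].round(2),o["tcp_pos"].round(1),round(o["t"],1)); return o
C=[610.5,-171.5]
grip(0.8,30); robot.servo_line(C+[250],250); robot.servo_line(C+[60],200); robot.servo_line(C+[12],60); st("down")
grip(0.0,30); st("grip")
robot.servo_line(C+[100],80); st("lift"); robot.servo_line(C+[250],150); robot.hold(.2); o=st("up")
S={}
for cam in("scene","top","wrist"): look(["wide_cover"],cam,S)
for c,u,w in S.get("wide_cover",[]): print(w.round(1))
a,_=shot("scene"); t,_=shot("top"); w,_=shot("wrist")
cv2.imwrite("pics/l.png",np.hstack([cv2.resize(a[100:250,120:320],(400,300)),cv2.resize(w,(400,300))])[:,:,::-1])
```

```text
down 73.8 0.0 [-0.57  0.09  0.54] [ 610.8 -171.4   12.3] 36.1
grip 23.2 30.0 [0.97 0.18 0.37] [ 610.5 -171.5   12. ] 36.9
lift 23.1 30.0 [-0.35 -0.47 -1.58] [ 610.1 -171.5   99.3] 38.1
up 23.3 30.0 [ 0.   -0.99 -1.52] [ 610.1 -171.4  249.1] 39.5
[ 7.781e+02 -1.280e+01  3.000e-01]
[ 612.6 -172.1  239.6]
[ 611.7 -168.2  238.2]
[ 611.2 -171.2  237.7]
```

View pics/l.png

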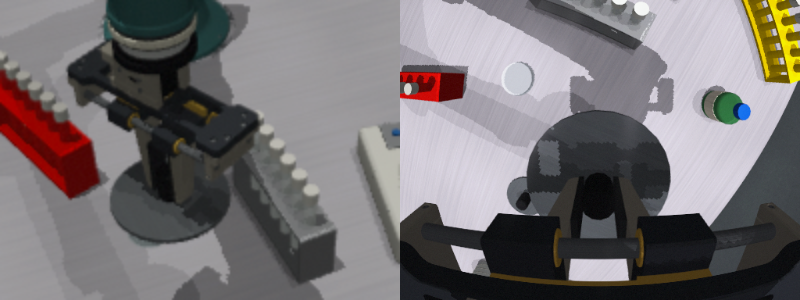

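The large disc hangs level with the knob centred in the pads at (597,195), about 1 mm off the TCP. I carry it over the rack and lower it above the rim.

Run:
```python
from h import *
B=[552,234]
robot.servo_line(B+[250],200); robot.servo_line(B+[190],80); robot.servo_line(B+[173],25); robot.hold(.5)
o=robot.observe(); print(round(o["grip_width"]*92,1),o["grip_force"],o["contact_force"].round(2),o["tcp_pos"].round(1),np.degrees((Rn.from_rotvec(o["tcp_rot"])).apply([0,0,1])).round(2),o["t"])
S={}
for cam in("scene","top","wrist"):
    look(["wide_cover","beaker_rim","beaker","pear_mid","rack"],cam,S)
for n in S:
    for c,u,w in S[n]: print(n,w.round(1))
a,_=shot("scene"); w,_=shot("wrist")
cv2.imwrite("pics/f.png",np.hstack([cv2.resize(a[100:250,260:460],(400,300)),cv2.resize(w,(400,300))])[:,:,::-1])
```

```text
23.3 29.999694121781886 [ 0.09  0.01 -0.79] [552. 234. 173.] [  0.    0.  -57.3] 44.35
wide_cover [553.4 234.4 166.5]
wide_cover [554.2 237.5 164.9]
wide_cover [550.  233.1 161.6]
beaker_rim [552.6 229.5 150.7]
beaker [550.7 232.   60.7]
beaker [554.4 237.   97.9]
pear_mid [549.4 238.   99.1]
pear_mid [550.  230.8 155.8]
rack [801.1 185.7   1.6]
rack [489.2   0.6   0.8]
rack [ 240.1 -261.9    3.3]
rack [802.  191.7   1.6]
rack [ 232.9 -257.5   -2.5]
rack [ 4.905e+02  7.900e+00 -1.000e-01]
rack [802.1 189.3  -1. ]
```

View pics/f.png

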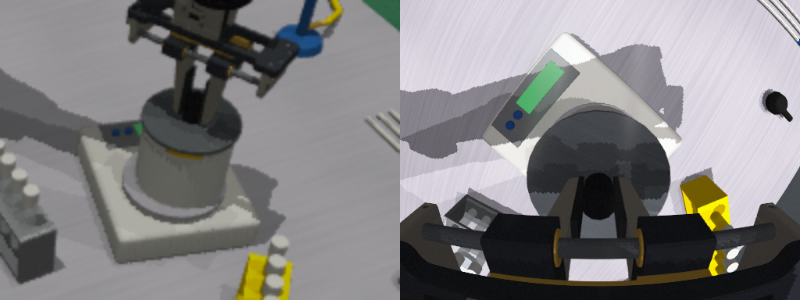

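The disc at (190,120) hangs level and centred above the beaker. A visible gap shows the pear through it at (188,155). The beaker and rack are in place, so I hand in.

```bash
python3 -c "
from h import *
print(robot.job_done())"
```

```text
the job is handed in; nothing more can be done
None
```

The job is handed in at about 45 s of the 64 s allowed, verdict not shown: the pear stands released in the beaker and the arm holds the wide cover level and centred about 1 cm above the rim.

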